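# Fit the upper tray on the greengrocer's tiered stand

### The job

Take the empty blue tray by its handle and fit it as the upper tier of the black display stand: all four corner holes over the four posts, lying level and fully down on the round white collars. Lower it gently, rather than dropping it, then let go. Leave the green tray of tomatoes where it is.

Things in the scene. Friction and masses are not known exactly. Their poses are not given: they have to be found in the camera images.
- blue_handle (a point): Centre of the black handle bar (110 mm along x, 18 wide, 16 high) of the loose, empty blue tray, 80 mm above the tray's underside, space below it clear. Tray 200 (x) by 150 (y) mm, lattice walls 34 high, floor 6 thick, four square 38 mm through holes centred at x +-70, y +-45 mm from its middle; 0.35 kg. z up. Starts flat on the counter.
- stand_seat (a point): Middle of the fixed black stand (box 230 along x by 180 along y, 44 mm high, holding limes), at the height of its four collar tops, 96 mm above the counter. Posts at x +-70, y +-45 mm: round white collars 56 mm across, then steel pins 12 mm across, 45 mm high above the collars. z up. When fitted, the tray's handle bar centre is 80 mm above this point.
- green_handle (a point): Centre of the black handle bar of the loose green tray full of red tomatoes (0.7 kg), to be left alone: same outline, handle and heights as the blue tray, but a closed floor. Axes as for the blue tray.

How it is judged:
At the end, for the whole second after the job is handed in: The blue tray rests on the four collars, a pin through each hole: within 22 mm and 14 degrees of the stand's middle and axes (either way round), level within 4 degrees, handle 74 to 87 mm above the collar tops, at rest; the green tray is within 30 mm of its start (horizontal distance between blue_handle and stand_seat below 0.022 m and z of blue_handle in the frame of stand_seat between 0.074 and 0.087 m and angle between blue_handle's own z axis and vertical below 0.07 rad and angle between the x axis of blue_handle and the x axis of stand_seat, either way round below 0.25 rad and linear speed of blue_tray below 0.02 m/s and distance of green_handle from where it was at the start of the episode below 0.03 m); the robot touches nothing.
It fails at once if the blue tray is dropped onto the stand (falls faster than 0.6 m/s as it goes over the posts) (horizontal distance between blue_handle and stand_seat below 0.05 m and z of blue_handle in the frame of stand_seat below 0.125 m and linear speed of blue_tray above 0.6 m/s).
It fails at once if the green tray is moved by more than 30 mm (distance of green_handle from where it was at the start of the episode above 0.03 m).
It also fails if it takes over 45 s, if anything falls off the work surface, if the arm or the gripper's body presses on something with over 40 N, if the wrist force passes 120 N, or if a joint passes its speed limit or range.

### The arm

A 6-joint arm with a two-finger parallel gripper is mounted at the origin on the work surface. World frame = base frame: x ahead of the robot, y to its left, z up, the work surface at z = 0. Lengths are in m, angles in rad, forces in N, time in s.
With the tool pointing down it reaches from about 0.275 to 1 m from the base axis. Payload 8.4 kg.
Tool frame: the origin (TCP) lies midway between the tips of the shut fingers; the grasp point (between the pads) lies 19 mm behind it; z points along the fingers, y is the line along which they close (so a half turn about z gives the same grasp; the last joint's range is limited). The gripper opens to 85 mm and grips with 20 to 120 N. Pads are 22 mm wide; open, the fingers measure 114 mm over their backs; the gripper's body (76 mm by 85 mm) begins 54 mm behind the grasp point. The pads swing forward as they close: fully open they stand 13 mm farther back than shut.
Start: joints at [1.203, 0.353, 1.633, -0, 1.155, -0.002], TCP at [0.224, 0.584, 0.231] pointing down, gripper open.
Joint ranges: [-2.63, 2.63], [-0.92, 2.1], [0.06, 2.66], [-1.3, 4.44], [0, 2.69], [-3.02, 3.02]. Speed limits (rad/s): [2.22, 2.22, 2.79, 3.14, 3.14, 3.14].

### API

Orientations are given as a rotation vector (axis times angle).
In Python, from bench import read_state, imaging, job gives the robot as it stands.
- The arm moves only by the shell command python3 -m inch 'ROWS' [FORCE]. ROWS is a JSON object of lists of equal length, an entry for each row: "angular": the turn, a rotation vector about the tool's x, y, z in degrees, a list of three; "offset": the shift along the tool's x, y, z in mm, a list of three; "gripper": the closure, from -1 (fully open) to 1 (shut). A call has 1 to 20 rows; each row is the pose to reach, as a shift and turn from the pose commanded when the call began, along the tool's axes at that moment; what a row does not reach only later rows make up. A row lasts 1/8 s, in which the tool goes at most 62.5 mm and 10.7 degrees, less where a joint would pass 70% of its speed; a pose out of reach is approached as far as the arm can. A call with a gripper value outside its range is refused whole. The fingers move at their own pace and stop on an object; FORCE is the grip in N (left out, the last holds). Time passes only in rows, so rows that repeat a pose let the fingers close. It gives the time, the measured TCP pose, the force, the opening and the grip force at its end, in the units of the state.
- read_state(): the state, without advancing time (a new reading comes with each control period).
- imaging.read_camera(name): name is "side" or "top" or "wrist"; returns the picture (400x640x3 uint8, red, green, blue); there is no depth.
- imaging.calibration(name): a dict with "camera_matrix" (3x3 intrinsics, pixels), "dist" ([k1, k2, p1, p2, k3] as OpenCV has them; the pictures are not rectified), "rvec" (rotation vector, rad) and "tvec" (3), from world to camera coordinates, as OpenCV has them; the wrist camera has in their place "tool_from_camera" (4x4, takes a point from camera to tool coordinates, whose origin is the TCP and whose axes are the flange's). Camera axes: x right, y down, z forward; pixel columns grow to the right and rows downward; lengths in m; the calibration is good to about 2 mm. A picture is of the moment at which its call begins: read the wrist's pose just before it. calibration takes no time and is no camera call.
- job.job_done(): hands the job in; it is judged then, once.
The state is a dict: "t": time; "joints": joint angles; "joint_velocities": joint speeds; "effort": joint torques, N m; "tool_pos": TCP position; "tool_rot": TCP orientation; "ft_force": force on the tool from outside, world axes, zero at the start; "moment": the same for the moment, N m; "width": finger opening in m; "grasp_force": force on a finger pad.
Only numpy, scipy, OpenCV 4.12 (cv2) and the standard library are available. Lean on these libraries where they do the work, as an engineer would, in place of code of your own. Each camera call takes 0.05 s, during which the arm holds its last target. There are 200 camera calls.

## Working session

There is one attempt and no reset: what is moved stays moved. The work goes in short steps, Python scripts to look and compute and a shell command to move; the robot and the scene stay as the last step left them, time stands still between calls to the robot, and variables do not carry over. Pictures are saved under pics/ and viewed, at most 10 in all, crops included, and the job is handed in when it is done.

```bash
mkdir -p pics; python3 - <<'E'
from bench import read_state, imaging
import cv2,numpy as np
s=read_state();print({k:np.round(s[k],4).tolist() for k in('t','joints','tool_pos','tool_rot','width')})
for n in('top','side'):
    cv2.imwrite(f'pics/{n}0.png',imaging.read_camera(n)[:,:,::-1]); print({k:np.round(v,3).tolist() for k,v in imaging.calibration(n).items()})
E
```

```text
{'t': 0.0, 'joints': [1.2026, 0.3537, 1.6341, -0.0, 1.1552, -0.0024], 'tool_pos': [0.2234, 0.5832, 0.2305], 'tool_rot': [-0.5713, -3.089, 0.0022], 'width': 0.0854}
{'camera_matrix': [[505.548, 0.0, 318.367], [0.0, 505.548, 195.95], [0.0, 0.0, 1.0]], 'dist': [0.02, 0.0, 0.0, 0.0, 0.0], 'rvec': [2.124, -2.162, 0.163], 'tvec': [0.022, 0.543, 1.422]}
{'camera_matrix': [[398.056, 0.0, 315.473], [0.0, 398.056, 200.772], [0.0, 0.0, 1.0]], 'dist': [0.001, 0.0, 0.0, 0.0, 0.0], 'rvec': [2.292, -0.108, 0.041], 'tvec': [-0.525, 0.147, 0.913]}
```

View pics/top0.png

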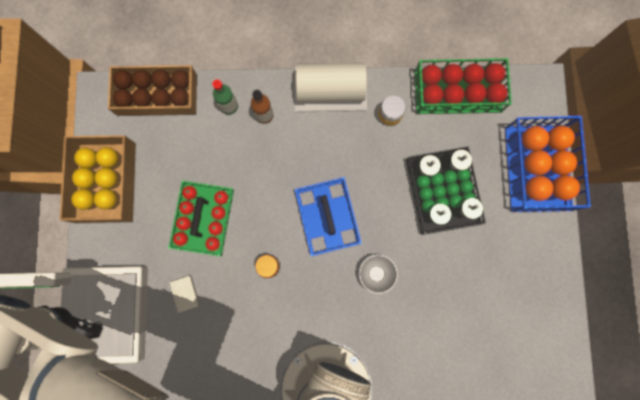

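View pics/side0.png

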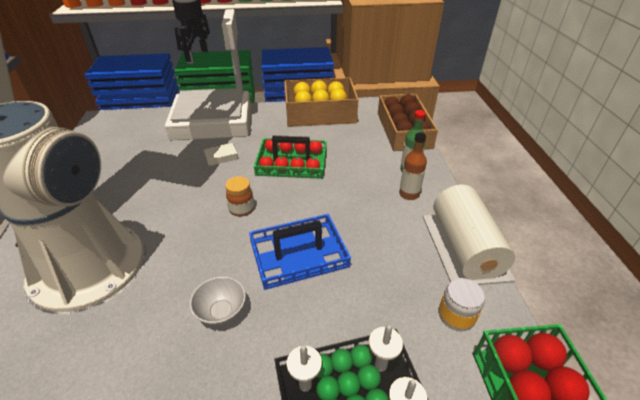

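The top view shows the blue tray at about (326,216), its dark handle running (319,196) to (332,235). The stand's four white collars are at (430,165), (461,160), (440,213) and (473,211). The green tray is at (201,218). The side view agrees with this and shows nothing tall between the blue tray and the stand.

```bash
cat > h.py <<'E'
import cv2,numpy as np
from bench import read_state, imaging
from scipy.spatial.transform import Rotation as R
def rays(n,uv):
    c=imaging.calibration(n);M=cv2.Rodrigues(np.array(c['rvec'],float))[0];t=np.array(c['tvec'],float).ravel()
    p=cv2.undistortPoints(np.array(uv,float).reshape(-1,1,2),np.array(c['camera_matrix'],float),np.array(c['dist'],float)).reshape(-1,2)
    return -M.T@t, np.c_[p,np.ones(len(p))]@M
def at(n,uv,z):
    o,d=rays(n,uv); return (o+d*((z-o[2])/d[:,2])[:,None])[:,:2]
def blobs(mask,box,amin):
    u0,v0,u1,v1=box;m=np.zeros_like(mask,np.uint8);m[v0:v1,u0:u1]=mask[v0:v1,u0:u1]
    n,l,s,c=cv2.connectedComponentsWithStats(m.astype(np.uint8))
    return [(c[i],s[i,4],l==i) for i in range(1,n) if s[i,4]>=amin]
E
python3 - <<'E'
from h import *
im=cv2.imread('pics/top0.png')[:,:,::-1].astype(int)
w=im.min(2)>165
B=blobs(w,(400,145,490,235),60);print([(b[0].round(1),b[1]) for b in B])
P=at('top',[b[0] for b in B],.096);print(P.round(4),P.mean(0).round(4))
if len(P)==4:
    r=cv2.minAreaRect(P.astype(np.float32)*1000);print('rect',r); bx=cv2.boxPoints(r);e=bx[1:3]-bx[:2];print(np.degrees(np.arctan2(e[:,1],e[:,0])),np.linalg.norm(e,axis=1))
for nm,box in(('blue',(305,186,348,244)),('green',(183,190,220,246))):
    for b in blobs(im.max(2)<75,box,60):
        ys,xs=np.nonzero(b[2]);Q=at('top',np.c_[xs,ys],.088)
        u,s,v=np.linalg.svd(Q-Q.mean(0),full_matrices=False);pr=(Q-Q.mean(0))@v.T
        mid=Q.mean(0)+((pr.max(0)+pr.min(0))/2)@v
        print(nm,b[0],b[1],Q.mean(0).round(4),mid.round(4),np.degrees(np.arctan2(v[0,1],v[0,0])),np.ptp(pr,axis=0))
m=((im[:,:,2]>im[:,:,0]+60)).astype(np.uint8)
B=blobs(m,(280,165,375,265),500)
for b in B:
    ys,xs=np.nonzero(b[2]);r=cv2.minAreaRect((at('top',np.c_[xs,ys],.02)*1000).astype(np.float32));print('tray',r)
s=read_state();print(R.from_rotvec(s['tool_rot']).as_matrix().round(3))
E
```

```text
[(array([461.3, 159.4]), np.int32(269)), (array([429.9, 165. ]), np.int32(265)), (array([472.4, 208. ]), np.int32(288)), (array([440.3, 213.7]), np.int32(289))]
[[ 0.6315 -0.3904]
 [ 0.6171 -0.3016]
 [ 0.4936 -0.4127]
 [ 0.4793 -0.3235]] [ 0.5554 -0.357 ]
rect ((555.3499755859375, -356.94415283203125), (139.69961547851562, 90.35987091064453), 9.216083526611328)
[-80.7839     9.216074] [ 90.35991 139.6996 ]
blue [327.1509434  214.45283019] 159 [ 0.4836 -0.0107] [ 0.4823 -0.0102] -167.2598801882439 [0.10446416 0.01359212]
green [196.9962963  216.03333333] 270 [0.4857 0.3512] [0.4844 0.3467] 170.18509614275555 [0.10459421 0.03234044]
tray ((487.61956787109375, -12.350234985351562), (202.41647338867188, 152.45664978027344), 12.955649375915527)
[[-0.934  0.358 -0.   ]
 [ 0.358  0.934 -0.001]
 [ 0.    -0.001 -1.   ]]
```

```bash
python3 - <<'E'
from h import *
print('side col base',at('side',[(240,103),(250,130),(167,135),(180,92)],.03).round(3))
print('top scale corners',at('top',[(142,267),(139,358),(60,282),(110,300)],.03).round(3))
c=imaging.calibration('side')
for z in(.1,.2,.3): print(z,at('side',[(232,15)],z).round(3))
a=cv2.imread('pics/top0.png')[240:400,0:180];b=cv2.imread('pics/side0.png')[0:160,140:320]
cv2.imwrite('pics/c.png',np.hstack([cv2.resize(x,None,fx=2.2,fy=2.2) for x in(a,b)]) if a.shape==b.shape else a)
E
```

```text
side col base [[0.318 0.692]
 [0.36  0.503]
 [0.097 0.499]
 [0.089 0.802]]
top scale corners [[0.349 0.519]
 [0.1   0.517]
 [0.312 0.748]
 [0.259 0.605]]
0.1 [[0.249 1.48 ]]
0.2 [[0.286 1.135]]
0.3 [[0.322 0.789]]
```

View pics/c.png

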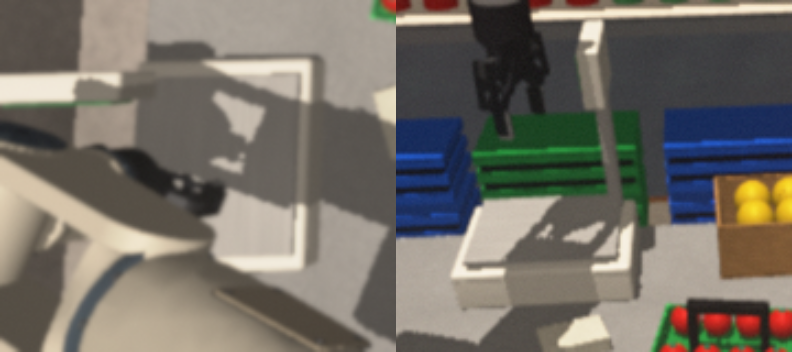

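The crop shows the scale's column behind the gripper on the +y side, with its base near (0.32, 0.70). A straight move toward -y clears it. I'll go above the blue handle.

```bash
cat >> h.py <<'E'
def go(p,yaw):  # offset mm / turn deg to world TCP p and tool-x yaw (deg), tool down, from the current pose
    s=read_state();T=R.from_rotvec(s['tool_rot']);d=T.inv().apply(np.array(p)-s['tool_pos'])*1e3
    y=np.radians(yaw);X=np.array([np.cos(y),np.sin(y),0]);Z=np.array([0,0,-1.]);G=R.from_matrix(np.c_[X,np.cross(Z,X),Z])
    print('offset',d.round(1),'angular',np.degrees((T.inv()*G).as_rotvec()).round(1),'t',round(s['t'],2))
E
python3 -c "
from h import *
go((.485,-.011,.20),192.9)"
```

```text
offset [-456.9 -461.3   31.2] angular [ -0.1  -0.  -33.9] t 0.1
```

```bash
python3 -m inch '{"offset":[[-40,-40,0],[-80,-80,0],[-120,-120,0],[-160,-160,0],[-200,-200,0],[-240,-240,5],[-280,-280,10],[-320,-320,15],[-360,-360,20],[-400,-400,25],[-435,-438,30],[-457,-461,31],[-457,-461,31],[-457,-461,31],[-457,-461,31],[-457,-461,31]],"angular":[[0,0,-3],[0,0,-6],[0,0,-9],[0,0,-12],[0,0,-15],[0,0,-18],[0,0,-21],[0,0,-24],[0,0,-27],[0,0,-30],[0,0,-33],[0,0,-33.9],[0,0,-33.9],[0,0,-33.9],[0,0,-33.9],[0,0,-33.9]],"gripper":[-1,-1,-1,-1,-1,-1,-1,-1,-1,-1,-1,-1,-1,-1,-1,-1]}' 50
python3 - <<'E'
from h import *
go((.485,-.011,.058),192.9); print(read_state()['joints'])
cv2.imwrite('pics/w1.png',imaging.read_camera('wrist')[:,:,::-1]);cv2.imwrite('pics/top1.png',imaging.read_camera('top')[:,:,::-1])
E
```

```text
t: 2.1
tool_pos: [0.4852, -0.0095, 0.2004]
tool_rot: [-0.356, 3.121, 0.0]
ft_force: [0.4, 0.2, -1.0]
width: 0.0853
grasp_force: 0.0
offset [  0.6  -1.4 142.4] angular [0.  0.  0.1] t 2.1
[-2.27494918e-02  1.70638274e-01  1.95667853e+00  8.49333295e-05
  1.01419986e+00 -1.82066040e+00]
```

View pics/w1.png

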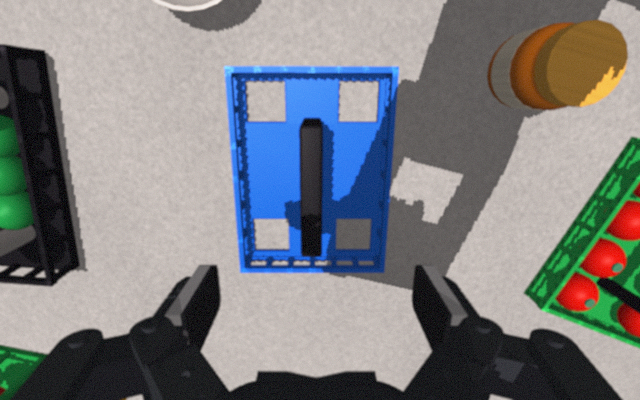

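The wrist view shows the handle between the fingers' columns (216 to 415), running from about (311,120) to (312,215 or 255). The tray is aligned with the image axes.

```bash
python3 - <<'E'
from h import *
s=read_state();c=imaging.calibration('wrist');K=np.array(c['camera_matrix']);D=np.array(c['dist'],float)
T=np.eye(4);T[:3,:3]=R.from_rotvec(s['tool_rot']).as_matrix();T[:3,3]=s['tool_pos'];T=T@np.array(c['tool_from_camera'])
def wat(uv,z):
    p=cv2.undistortPoints(np.array(uv,float).reshape(-1,1,2),K,D).reshape(-1,2)
    d=np.c_[p,np.ones(len(p))]@T[:3,:3].T;return (T[:3,3]+d*((z-T[2,3])/d[:,2])[:,None])[:,:2]
for uv,z in(((311,120),.088),((311,126),.088),((312,214),.088),((312,256),.072)):print(uv,wat([uv],z).round(4))
print('holes at floor',(h:=wat([(266,102),(359,101),(271,234),(353,234)],.006)).round(4),h.mean(0))
print('rim',(q:=wat([(227,68),(397,68),(242,270),(384,270)],.034)).round(4),q.mean(0))
E
```

```text
(311, 120) [[ 0.4281 -0.027 ]]
(311, 126) [[ 0.4323 -0.026 ]]
(312, 214) [[ 0.5  -0.01]]
(312, 256) [[ 5.448e-01 -1.000e-04]]
holes at floor [[ 0.4277 -0.0727]
 [ 0.4069  0.0142]
 [ 0.5623 -0.0427]
 [ 0.5423  0.0442]] [ 0.48477851 -0.01422796]
rim [[ 0.4059 -0.1066]
 [ 0.3733  0.0354]
 [ 0.5961 -0.0633]
 [ 0.5631  0.08  ]] [ 0.48458292 -0.01365558]
```

```bash
python3 -m inch '{"offset":[[1,-3,35],[1,-3,75],[1,-3,110],[1,-3,130],[1,-3,142],[1,-3,142],[1,-3,142],[1,-3,142],[1,-3,142],[1,-3,142],[1,-3,142],[1,-3,142],[1,-3,142]],"angular":[[0,0,0],[0,0,0],[0,0,0],[0,0,0],[0,0,0],[0,0,0],[0,0,0],[0,0,0],[0,0,0],[0,0,0],[0,0,0],[0,0,0],[0,0,0]],"gripper":[-1,-1,-1,-1,-1,-1,1,1,1,1,1,1,1]}' 60
python3 -m inch '{"offset":[[0,0,-10],[0,0,-30],[0,0,-60],[0,0,-100],[0,0,-140],[0,0,-175],[0,0,-190],[0,0,-190],[0,0,-190]],"angular":[[0,0,0],[0,0,0],[0,0,0],[0,0,0],[0,0,0],[0,0,0],[0,0,0],[0,0,0],[0,0,0]],"gripper":[1,1,1,1,1,1,1,1,1]}'
python3 - <<'E'
from h import *
cv2.imwrite('pics/w2.png',np.vstack([imaging.read_camera('wrist')[:,:,::-1]]));cv2.imwrite('pics/side2.png',imaging.read_camera('side')[:,:,::-1])
E
```

```text
t: 3.82
tool_pos: [0.4855, -0.0135, 0.0588]
tool_rot: [-0.354, 3.121, -0.0]
ft_force: [-1.4, -0.2, 5.7]
width: 0.0171
grasp_force: 58.9
t: 4.95
tool_pos: [0.4842, -0.0134, 0.2468]
tool_rot: [0.354, -3.119, -0.001]
ft_force: [-0.8, -0.1, -2.9]
width: 0.0172
grasp_force: 58.9
```

View pics/side2.png

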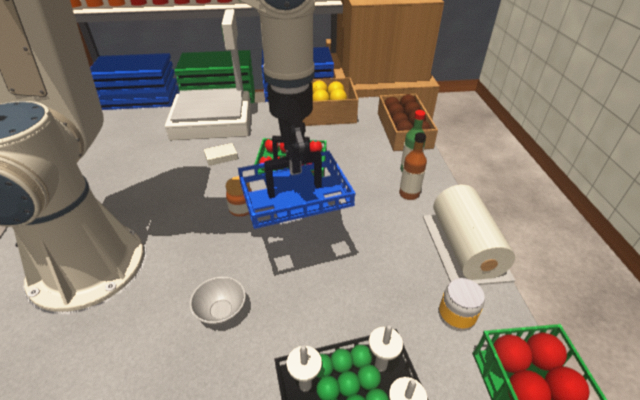

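View pics/w2.png

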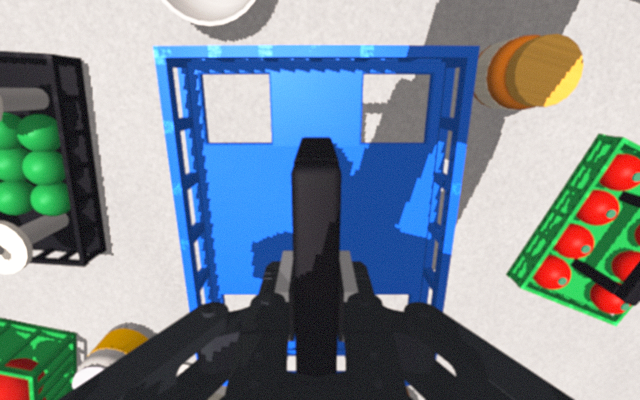

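The side and wrist views show the tray hanging from the gripper. Next I check its tilt and position in the hand, and work out the move over the stand.

```bash
python3 - <<'E'
from h import *
s=read_state();c=imaging.calibration('wrist');K=np.array(c['camera_matrix']);D=np.array(c['dist'],float);F=np.array(c['tool_from_camera'])
# tray frame in tool frame: solvePnP on rim and hole corners (tray x = tool x; y=-tool y when z up)
obj=np.array([[.1,.075,.034],[.1,-.075,.034],[.089,.064,.006],[.051,.064,.006],[.051,.026,.006],[.089,-.064,.006],[.051,-.064,.006],[.051,-.026,.006]])
img=np.array([(155,47),(478,46),(204,75),(206,143),(271,143),(430,75),(428,143),(363,142)],float)
ok,r,t=cv2.solvePnP(obj,img,K,D);e=cv2.projectPoints(obj,r,t,K,D)[0].reshape(-1,2)-img
T=np.eye(4);T[:3,:3]=R.from_rotvec(s['tool_rot']).as_matrix();T[:3,3]=s['tool_pos'];M=np.eye(4);M[:3,:3]=cv2.Rodrigues(r)[0];M[:3,3]=t.ravel()
W=T@F@M;print(np.abs(e).max(),W.round(4))
print('stand move');go((.5554,-.357,.2468),189.2)
E
```

```text
2.5770611411209075 [[-0.9744  0.2246 -0.0104  0.4844]
 [-0.2246 -0.9744 -0.0083 -0.0131]
 [-0.012  -0.0058  0.9999  0.1858]
 [ 0.      0.      0.      1.    ]]
stand move
offset [ 7.600e+00 -3.508e+02 -2.000e-01] angular [ 0.  -0.2  3.7] t 5.05
```

```bash
python3 -m inch '{"offset":[[0,-10,0],[1,-30,0],[1,-60,0],[2,-95,0],[3,-130,0],[4,-165,0],[4,-200,0],[5,-235,0],[6,-270,0],[7,-300,0],[7,-325,0],[8,-342,0],[8,-351,0],[8,-351,0],[8,-351,0],[8,-351,0]],"angular":[[0,0,0],[0,0,0.3],[0,0,0.6],[0,0,1],[0,0,1.3],[0,0,1.7],[0,0,2],[0,0,2.4],[0,0,2.8],[0,0,3.2],[0,0,3.5],[0,0,3.7],[0,0,3.7],[0,0,3.7],[0,0,3.7],[0,0,3.7]],"gripper":[1,1,1,1,1,1,1,1,1,1,1,1,1,1,1,1]}'
python3 - <<'E'
from h import *
go((.5554,-.357,.155),189.2)
cv2.imwrite('pics/w3.png',imaging.read_camera('wrist')[:,:,::-1])
E
```

```text
t: 7.05
tool_pos: [0.556, -0.3567, 0.2484]
tool_rot: [-0.254, 3.131, 0.0]
ft_force: [-0.8, 0.4, -2.5]
width: 0.0173
grasp_force: 58.9
offset [ 0.6 -0.3 93.4] angular [0.  0.  0.1] t 7.05
```

View pics/w3.png

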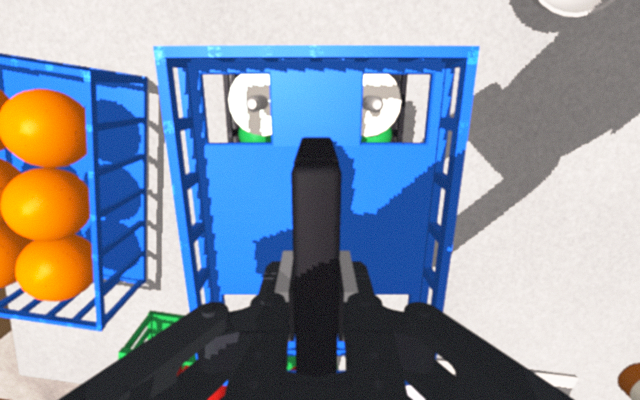

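The wrist view shows pins through both far holes, at about (253,103) and (376,103), with the collars around them. I'll check their positions.

```bash
python3 - <<'E'
from h import *
s=read_state();c=imaging.calibration('wrist');K=np.array(c['camera_matrix']);D=np.array(c['dist'],float)
T=np.eye(4);T[:3,:3]=R.from_rotvec(s['tool_rot']).as_matrix();T[:3,3]=s['tool_pos'];T=T@np.array(c['tool_from_camera'])
y=np.radians(189.2);A=np.array([[np.cos(y),-np.sin(y)],[np.sin(y),np.cos(y)]])
p=cv2.undistortPoints(np.array([[[253.,103]],[[376,103]]]),K,D).reshape(-1,2);d=np.c_[p,np.ones(2)]@T[:3,:3].T
P=(T[:3,3]+d*((.139-T[2,3])/d[:,2])[:,None])[:,:2]
print(P.round(4),'expected',(np.array([.5554,-.357])+np.array([[.07,.045],[.07,-.045]])@A.T).round(4))
E
```

```text
[[ 0.4924 -0.4133]
 [ 0.4782 -0.326 ]] expected [[ 0.4935 -0.4126]
 [ 0.4791 -0.3238]]
```

```bash
python3 -m inch '{"offset":[[1,-1,5],[1,-1,15],[1,-1,25],[1,-1,35],[1,-1,45],[1,-1,54],[1,-1,62],[1,-1,69],[1,-1,75],[1,-1,80],[1,-1,84],[1,-1,87],[1,-1,89],[1,-1,90],[1,-1,90],[1,-1,90]],"angular":[[0,0,0],[0,0,0],[0,0,0],[0,0,0],[0,0,0],[0,0,0],[0,0,0],[0,0,0],[0,0,0],[0,0,0],[0,0,0],[0,0,0],[0,0,0],[0,0,0],[0,0,0],[0,0,0]],"gripper":[1,1,1,1,1,1,1,1,1,1,1,1,1,1,1,1]}'
```

```text
t: 9.1
tool_pos: [0.5552, -0.3585, 0.1584]
tool_rot: [-0.253, 3.131, -0.0]
ft_force: [0.8, -0.1, -2.6]
width: 0.017
grasp_force: 58.9
```

```bash
python3 -m inch '{"offset":[[0,0,1],[0,0,2],[0,0,3],[0,0,4],[0,0,4],[0,0,4]],"angular":[[0,0,0],[0,0,0],[0,0,0],[0,0,0],[0,0,0],[0,0,0]],"gripper":[1,1,1,1,1,1]}'
```

```text
t: 9.85
tool_pos: [0.5551, -0.3585, 0.1548]
tool_rot: [-0.253, 3.131, -0.0]
ft_force: [-3.0, 1.7, 6.0]
width: 0.0172
grasp_force: 59.9
```

Contact: the force rose from -2.6 to +6 N. Now release and retreat.

```bash
python3 -m inch '{"offset":[[0,0,0],[0,0,0],[0,0,0],[0,0,0],[0,0,0],[0,0,0],[0,0,-10],[0,0,-30],[0,0,-65],[0,0,-100],[0,0,-130],[0,0,-150],[0,0,-150],[0,0,-150]],"angular":[[0,0,0],[0,0,0],[0,0,0],[0,0,0],[0,0,0],[0,0,0],[0,0,0],[0,0,0],[0,0,0],[0,0,0],[0,0,0],[0,0,0],[0,0,0],[0,0,0]],"gripper":[-1,-1,-1,-1,-1,-1,-1,-1,-1,-1,-1,-1,-1,-1]}'
python3 - <<'E'
from h import *
cv2.imwrite('pics/w4.png',imaging.read_camera('wrist')[:,:,::-1]);cv2.imwrite('pics/side4.png',imaging.read_camera('side')[:,:,::-1])
E
```

```text
t: 11.6
tool_pos: [0.5548, -0.3583, 0.3041]
tool_rot: [0.253, -3.131, -0.0]
ft_force: [-1.7, 0.6, 0.3]
width: 0.0855
grasp_force: 0.0
```

View pics/w4.png

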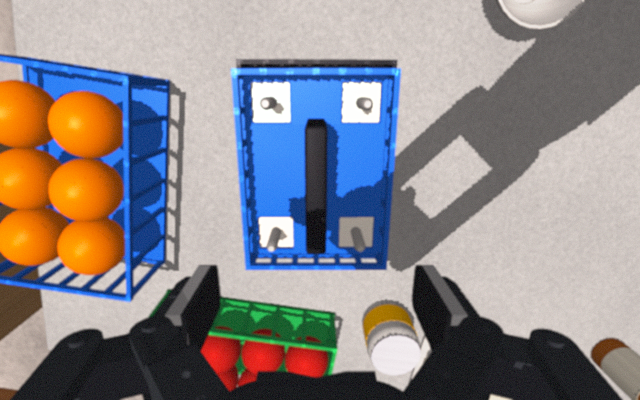

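View pics/side4.png

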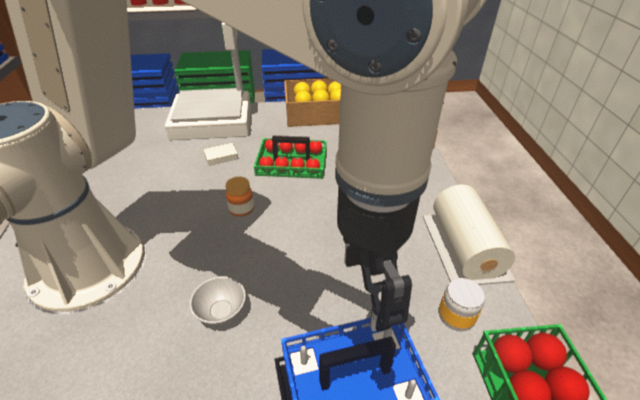

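The wrist view shows a pin in each of the four holes, at (267,103), (365,103), (277,236) and (357,237), with only white collar visible below them. The tray is level, the gripper is clear of it, and the green tray hasn't moved.

```bash
python3 -c "
from bench import job;print(job.job_done())"
```

```text
the job is handed in; nothing more can be done
None
```

The blue tray is on the stand, with a pin through each corner hole and the tray level on the collars; the gripper has let go, the green tray is untouched, and I handed the job in (no verdict came back).

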